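Load the section carrier round the reference mount

ROBOT

A 6-joint arm with a two-finger parallel gripper is mounted at the origin on a cart in front of the work surface, level with it; the furniture and walls round the work are solid. World frame = base frame: x ahead of the robot, y to its left, z up, the work surface at z = 0. Lengths are in mm, angles in rad, forces in N, time in s.
With the tool pointing down it reaches from about 275 to 875 mm from the base axis. Payload 12.5 kg.
Tool frame: the origin (TCP) lies on the centre line of the jaws, within the pads' length; the fingertips stand 17 mm ahead of it and the grasp point (between the pads) lies 2 mm behind it; z points along the fingers, y is the line along which they close (so a half turn about z gives the same grasp; the last joint's range is limited). The gripper opens to 85 mm and grips with 20 to 120 N. Pads are 22 mm wide; open, the fingers measure 114 mm over their backs; the gripper's body (76 mm by 85 mm) begins 54 mm behind the grasp point. The pads swing forward as they close: fully open they stand 13 mm farther back than shut.
Start: joints at [-1.243, 0.351, 1.652, -0, 1.139, -0.085], TCP at [220.664, -503.778, 248.29] pointing down, gripper open.
Joint ranges: [-2.75, 2.75], [-0.79, 2.1], [0.01, 2.65], [-1.57, 4.71], [0.07, 3.14], [-2.87, 2.87]. Speed limits (rad/s): [2.22, 2.22, 2.79, 3.14, 3.14, 3.14].

INTERFACE

Orientations are given as a rotation vector (axis times angle).
In Python, from bench import * gives the robot as it stands.
- The arm moves only by the tool drive_tool, never from a script. Its arguments are lists of equal length, an entry for each row: "delta_pos": the shift along the tool's x, y, z in units of 25 mm (1.0 is 25 mm), a list of three; "angular": the turn, a rotation vector about the tool's x, y, z in units of 5 degrees (1.0 is 5 degrees), a list of three. A call has 1 to 5 rows; each row shifts and turns the commanded pose from where the row before left it, along the tool's axes as they then stand; what a row does not reach is not made up. A row lasts 1/10 s, in which the tool goes at most 50 mm and 8.59 degrees, less where a joint would pass 70% of its speed; a pose out of reach is approached as far as the arm can. A call is refused whole if a number of a shift passes 1 or a number of a turn 1, either way. A call with a gripper value outside its range is refused whole. "jaw" is the closure in counts, from 0 (fully open) to 255 (shut), set as the call begins (left out, the last holds). The fingers move at their own pace and stop on an object; "force" is the grip in N (left out, the last holds). Time passes only in rows, so rows that do not move let the fingers close. It gives the time, the measured TCP pose, the force, the opening and the grip force at its end, in the units of the state.
- state(): the state, without advancing time (a new reading comes with each control period).
- grab_frame(name): name is "scene" or "side" or "wrist"; returns a dict with "pixels" (420x560x3 uint8, blue, green, red), "z_map" (420x560 float32, mm along the optical axis (not along the pixel's ray), 0 where there is no reading), "intrinsics" (3x3 intrinsics, pixels), "R" (3x3) and "t" (3): a world point X has camera coordinates R X + t. Camera axes: x right, y down, z forward; pixel columns grow to the right and rows downward; lengths in mm; the calibration is good to about 2 mm. A picture is of the moment at which its call begins.
- finish_job(): hands the job in; it is judged then, once.
Trained networks look in the newest picture that a camera, given by its name, has taken for a name from the list of things; names that differ only in an ending like _2 or _b are one class to them, and where a whole thing is asked for, a point or a joint stands for the part that bears it (a point fixed in the world has none). Each returns a list of dicts, best first, with "p" (0 to 1); they miss things now and then, are a little off and sometimes report something else, mostly with a low value. They report only what shows in the picture. A call takes as long as a camera call.
- find_in(thing, camera): "rect" ([centre column, centre row, width, height] in pixels, round what is visible of it).
- silhouettes(thing, camera): "mask" (420x560 bool, what is visible of it) and "rect" ([centre column, centre row, width, height] in pixels, round what is visible of it).
The state is a dict: "time_s": time; "qpos": joint angles; "dq": joint speeds; "tau": joint torques, N m; "tcp_pos": TCP position; "ee_rot": TCP orientation; "wrist_force": force on the tool from outside, world axes, zero at the start; "ft_torque": the same for the moment, N m; "opening": opening from 0.0 (shut) to 1.0 (fully open); "finger_force": force on a finger pad.
Only numpy, scipy, OpenCV 4.12 (cv2) and the standard library are available. Lean on these libraries where they do the work, as an engineer would, in place of code of your own. Each camera call takes 0.05 s, during which the arm holds its last target. There are 200 camera calls.

TASK

Set out the six-pocket section carrier for a comparison scan, leaving the black reference mount in its end pocket of the front row (the row nearer the robot). The red mount was left at the other end of that row: move it to the pocket directly behind the black one, and seat the beige mount in the pocket this frees. Between black and beige, seat the blue reducing sleeve in the pocket and then the small green mount inside the sleeve; all must sit fully home and upright, and nothing else on the bench is to be disturbed.

Things in the scene. Friction and masses are not known exactly. Their poses are not given: they have to be found in the camera images.
- carrier: section carrier fixed on the bench: aluminium plate on a black base, 140 mm (x) by 204 mm (y), top 14 mm above the bench. Origin: centre of its underside; x points away from the robot (within 20 degrees), y left, z up. Pocket centres: front row x = -30 mm, back row x = +30 mm, each with y = -60, 0, +60 mm. Pockets 42 mm across, 6 mm deep, flat dark floor 8 mm above the bench
- black_mid (a point): the black reference mount: a cylinder standing upright, mounted section (specimen cast in resin), 30 mm across, 21 mm high, with a pale label on top. It stands in the left or the right end pocket of the carrier's front row and must stay there. The point is its centre, half-way up; z up when upright
- red_mid (a point): the red mount: a cylinder standing upright, mounted section (specimen cast in resin), 30.5 mm across, 18 mm high. It starts in the end pocket of the front row opposite the black one. The point is its centre, half-way up; z up when upright
- beige_mid (a point): the beige mount: a cylinder standing upright, mounted section (specimen cast in resin), 32 mm across, 20 mm high, starting on the bench. The point is its centre, half-way up; z up when upright
- green_mid (a point): the small green mount: a cylinder standing upright, mounted section (specimen cast in resin), 25 mm across, 24 mm high, gold bars on top, starting on the bench. Too small for a pocket alone, it goes in the blue sleeve. The point is its centre, half-way up; z up when upright
- sleeve_mid (a point): the blue reducing sleeve: a plain open plastic ring lying flat on the bench, 36 mm outside, 30 mm bore, 13 mm high, open at both ends, either end may be down. Seated in a pocket it stands on the pocket floor and 7 mm above the plate. The point is its centre, half-way up; z up when flat
- loupe_mid (a point): a black eye loupe, a waisted round tube 35 mm across and 30 mm high, standing loose on the bench among the parts; not needed, do not disturb. The point is its centre, half-way up
- objective_mid (a point): a spare microscope objective, white and silver with dark and red bands, 26 mm across and 46 mm high, standing loose at the back; do not disturb. The point is its centre, half-way up
- waffle_mid (a point): a black square die tray with a clear lid, 51 x 52 x 12 mm, loose on the bench to the left behind the carrier; do not disturb. The point is its centre, half-way up

How it is judged (in metres and radians):
At the end, for the whole second after the job is handed in: On the pocket floors (height within 3 mm, centre within 7 mm in x and y), upright within 0.12 rad, at rest: black still at its end of the front row, red directly behind it, beige at the row's other end, the sleeve in the pocket between them and green inside the sleeve (((x of black_mid in the frame of carrier between -0.037 and -0.023 m and y of black_mid in the frame of carrier between 0.053 and 0.067 m and x of red_mid in the frame of carrier between 0.023 and 0.037 m and y of red_mid in the frame of carrier between 0.053 and 0.067 m and x of beige_mid in the frame of carrier between -0.037 and -0.023 m and y of beige_mid in the frame of carrier between -0.067 and -0.053 m) or (x of black_mid in the frame of carrier between -0.037 and -0.023 m and y of black_mid in the frame of carrier between -0.067 and -0.053 m and x of red_mid in the frame of carrier between 0.023 and 0.037 m and y of red_mid in the frame of carrier between -0.067 and -0.053 m and x of beige_mid in the frame of carrier between -0.037 and -0.023 m and y of beige_mid in the frame of carrier between 0.053 and 0.067 m)) and x of green_mid in the frame of carrier between -0.037 and -0.023 m and y of green_mid in the frame of carrier between -0.007 and 0.007 m and x of sleeve_mid in the frame of carrier between -0.037 and -0.023 m and y of sleeve_mid in the frame of carrier between -0.007 and 0.007 m and z of black_mid in the frame of carrier between 0.0155 and 0.0215 m and angle between each of black_mid, red_mid, beige_mid, green_mid, sleeve_mid's own z axis and vertical below 0.12 rad and z of red_mid in the frame of carrier between 0.014 and 0.02 m and z of beige_mid in the frame of carrier between 0.015 and 0.021 m and z of green_mid in the frame of carrier between 0.017 and 0.023 m and z of sleeve_mid in the frame of carrier between 0.0115 and 0.0175 m and linear speed of each of black, red, beige, green, sleeve below 0.02 m/s); the robot touches nothing.
It fails at once if the black reference mount is shifted by more than 15 mm (distance of black_mid from where it was at the start of the episode above 0.015 m).
It fails at once if the loupe is disturbed (moved more than 25 mm) (distance of loupe_mid from where it was at the start of the episode above 0.025 m).
It fails at once if the spare objective is disturbed (moved more than 25 mm) (distance of objective_mid from where it was at the start of the episode above 0.025 m).
It fails at once if the die tray is disturbed (moved more than 25 mm) (distance of waffle_mid from where it was at the start of the episode above 0.025 m).
It also fails if it takes over 93 s, if anything falls off the work surface, if the arm or the gripper's body presses on something with over 40 N, if the wrist force passes 120 N, or if a joint passes its speed limit or range.

## Working session

There is one attempt and no reset: what is moved stays moved. The work goes in short steps, Python scripts to look and compute and a tool call to move; the robot and the scene stay as the last step left them, time stands still between calls to the robot, and variables do not carry over. Pictures are saved under pics/ and viewed, at most 14 in all, crops included, and the job is handed in when it is done.

Besides the shell and the picture viewer there is one more tool, called after ">>>" as name(argument=value, ...) on one line, values as JSON. drive_tool: Moves the arm, as the interface text tells. Its arguments: {"type":"object","properties":{"delta_pos":{"type":"array"},"angular":{"type":"array"},"jaw":{"type":"number"},"force":{"type":"number"}},"required":["delta_pos","angular"]}

```bash
mkdir -p pics; cat > h.py <<'E'
from bench import *
import numpy as np, cv2
from scipy.spatial.transform import Rotation as Ro
def world(f, mask):
    v,u=np.nonzero(mask & (f["z_map"]>0)); z=f["z_map"][v,u]
    K=np.array(f["intrinsics"]); c=np.linalg.inv(K)@np.vstack([u,v,np.ones(len(u))])*z
    return (np.array(f["R"]).T@(c-np.array(f["t"]).reshape(3,1))).T
E
python3 - <<'E'
from h import *
s=state(); print({k:np.round(v,3) for k,v in s.items()})
F={}
for c in ("scene","side"):
    f=grab_frame(c); cv2.imwrite(f"pics/{c}0.png",f["pixels"]); F[c]=f
    print(c,"cam",np.round(-np.array(f["R"]).T@f["t"],0))
    for n in "carrier black_mid red_mid beige_mid green_mid sleeve_mid loupe_mid objective_mid waffle_mid".split():
        for d in silhouettes(n,c)[:2]:
            P=world(f,d["mask"])
            if len(P)<10: print(n,d["p"],d["rect"],"few");continue
            zt=np.percentile(P[:,2],95); T=P[P[:,2]>zt-4]
            r=cv2.minEnclosingCircle(T[:,:2].astype(np.float32))
            print(n,round(d["p"],2),np.round(d["rect"]),"ztop",round(zt,1),"mid",np.round((T.min(0)+T.max(0))/2,1),"ext",np.round(np.ptp(T,axis=0),1),"mec",np.round(r[0],1),round(r[1],1))
E
```

```text
{'time_s': np.float64(0.0), 'qpos': array([-1.243,  0.351,  1.652,  0.   ,  1.139, -0.085]), 'dq': array([-0.001, -0.   ,  0.   ,  0.001,  0.001, -0.   ]), 'tau': array([ 2.0000e-03, -5.0610e+01, -2.9141e+01,  0.0000e+00,  4.0000e-03,
        0.0000e+00]), 'tcp_pos': array([ 220.572, -503.494,  247.753]), 'ee_rot': array([-3.074, -0.644,  0.   ]), 'wrist_force': array([ 0.707, -0.216, -0.355]), 'ft_torque': array([-0.019, -0.035, -0.018]), 'finger_force': np.float64(0.0), 'opening': np.float64(1.002)}
scene cam [585. 702. 744.]
carrier 0.68 [273. 339.  30.  34.] ztop 11.3 mid [610.  456.   10.8] ext [59.4 58.6  6.8] mec [610. 456.] 34.6
carrier 0.56 [330. 258.  75.  91.] ztop 15.8 mid [508.1 273.5  15.1] ext [134.8 196.9   6.7] mec [508.6 274. ] 115.3
black_mid 0.79 [347. 222.  13.  15.] ztop 30.9 mid [477.4 211.9  29.2] ext [26.7 29.3  4.7] mec [477.1 211.1] 15.5
black_mid 0.69 [349. 276.  20.  15.] ztop 27.9 mid [476.6 333.   26.4] ext [30.  30.5  4.7] mec [476.6 333. ] 15.3
red_mid 0.61 [350. 278.  21.  12.] ztop 28.0 mid [475.7 333.8  26.4] ext [28.1 28.9  4.7] mec [476.6 333. ] 
[... 1295 characters left out ...]
.0
sleeve_mid 0.5 [315. 176.   9.   8.] ztop 13.5 mid [553.6  47.   12.6] ext [30.1 33.5  5.7] mec [554.6  45.9] 18.3
loupe_mid 0.71 [371. 162.  14.  15.] ztop 30.5 mid [429.8 -39.2  29.8] ext [31.  35.5  5.9] mec [429.9 -39.2] 18.0
objective_mid 0.46 [241. 162.  12.  16.] ztop 45.9 mid [731.1  47.4  45.2] ext [12.7 10.2  4.5] mec [731.2  47.8] 6.4
objective_mid 0.3 [369. 161.  17.  13.] ztop 30.2 mid [431.6 -39.2  29.3] ext [31.  35.5  6.1] mec [429.9 -39.2] 17.9
waffle_mid 0.91 [235. 314.  34.  29.] ztop 12.2 mid [608.1 454.8  11.4] ext [60.1 59.9  6.3] mec [608.1 454.9] 36.0
waffle_mid 0.53 [319. 275.  13.  17.] ztop 28.6 mid [475.1 332.8  27.5] ext [29.3 30.1  5.7] mec [475.4 332.5] 15.5
```

```bash
python3 - <<'E'
from h import *
ims=[]
for c in ("scene","side"):
    f=grab_frame(c); P=world(f,f["z_map"]>0)
    A=P[(abs(P[:,2]-14.5)<3.5)&(abs(P[:,0]-508)<95)&(abs(P[:,1]-273)<125)]
    r=cv2.minAreaRect(A[:,:2].astype(np.float32)); print(c,r)
    # height-map with plate mask; fit pockets
    im=np.zeros((260,200),np.uint8)
    for p in A: im[int(p[1]-143),int(p[0]-408)]=255
    from scipy.optimize import minimize
    B=P[(abs(P[:,0]-508)<95)&(abs(P[:,1]-273)<125)&(P[:,2]<18)]
    fl=B[(B[:,2]<10.5)&(B[:,2]>5)]
    def cost(q):
        R=np.array([[np.cos(q[2]),np.sin(q[2])],[-np.sin(q[2]),np.cos(q[2])]])
        l=(B[:,:2]-q[:2])@R.T
        d=np.min([np.hypot(l[:,0]-x,l[:,1]-y) for x in(-30,30) for y in(-60,0,60)],axis=0)
        inp=d<21; pl=(abs(l[:,0])<70)&(abs(l[:,1])<102)&~inp
        exp=np.where(pl,14,np.where(inp,8,0)); 
        return np.mean(np.minimum(abs(B[:,2]-exp),6))
    best=min((minimize(cost,[508+a,273+b,t],method="Nelder-Mead",options=dict(initial_simplex=[[508+a,273+b,t],[513+a,273+b,t],[508+a,278+b,t],[508+a,273+b,t+.05]])) for a in(-3,3) for b in (-3,3) for t in(-.15,-.05,.05,.15)),key=lambda m:m.fun)
    print(best.x,best.fun)
    ims.append(cv2.resize(f["pixels"][110:360,200:420],None,fx=1.8,fy=2.2,interpolation=2))
cv2.imwrite("pics/a.png",np.hstack(ims))
E
```

```text
scene ((508.3179931640625, 273.4146423339844), (132.9906005859375, 196.59486389160156), 0.7788779735565186)
[5.08148863e+02 2.72130883e+02 1.22595614e-02] 2.5633467766053695
side ((506.92608642578125, 272.4642333984375), (132.91297912597656, 197.90806579589844), 0.7502855062484741)
[5.06981787e+02 2.70993058e+02 1.16996338e-02] 3.4136282494188697
```

View pics/a.png

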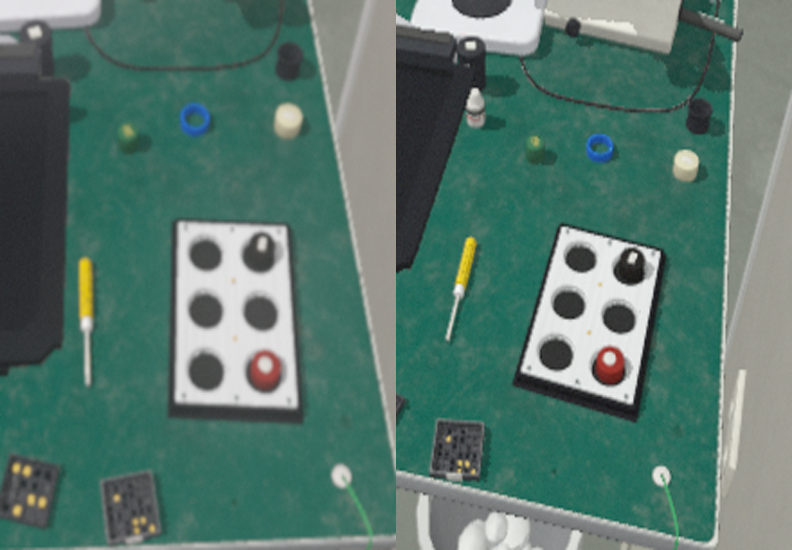

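>>> drive_tool(delta_pos=[[0,0,0],[0,0,0],[0,0,0],[0,0,0],[0,0,0]], angular=[[0,0,1],[0,0,1],[0,0,1],[0,0,1],[0,0,0.73]])

```text
time_s: 1.6
tcp_pos: [220.7, -503.8, 248.3]
ee_rot: [-3.142, 0.005, 0.0]
wrist_force: [0.1, 1.1, 0.7]
opening: 0.996
finger_force: 0.0
```

>>> drive_tool(delta_pos=[[0.36,-1,0],[0.36,-1,0],[0.36,-1,0],[0.36,-1,0],[0.36,-1,0]], angular=[[0,0,0],[0,0,0],[0,0,0],[0,0,0],[0,0,0]])

```text
time_s: 2.1
tcp_pos: [265.9, -377.8, 248.4]
ee_rot: [3.141, -0.0, 0.0]
wrist_force: [0.6, -0.6, 0.2]
opening: 1.001
finger_force: 0.0
```

>>> drive_tool(delta_pos=[[0.36,-1,0],[0.36,-1,0],[0.36,-1,0],[0.36,-1,0],[0.36,-1,0]], angular=[[0,0,0],[0,0,0],[0,0,0],[0,0,0],[0,0,0]])

```text
time_s: 2.6
tcp_pos: [310.9, -252.8, 248.4]
ee_rot: [3.141, -0.0, 0.0]
wrist_force: [0.6, -0.2, 1.0]
opening: 0.997
finger_force: 0.0
```

>>> drive_tool(delta_pos=[[0.36,-1,0],[0.36,-1,0],[0.36,-1,0],[0.36,-1,0],[0.36,-1,0]], angular=[[0,0,0],[0,0,0],[0,0,0],[0,0,0],[0,0,0]])

```text
time_s: 3.1
tcp_pos: [355.9, -127.8, 248.5]
ee_rot: [3.141, -0.0, 0.001]
wrist_force: [0.9, 0.0, 0.3]
opening: 1.001
finger_force: 0.0
```

>>> drive_tool(delta_pos=[[0.6,-1,0],[0.6,-1,0],[0.6,-1,0],[0.6,-1,0],[0.6,-1,0]], angular=[[0,0,0],[0,0,0],[0,0,0],[0,0,0],[0,0,0]])

```text
time_s: 3.6
tcp_pos: [431.2, -2.6, 248.4]
ee_rot: [3.142, 0.0, 0.001]
wrist_force: [0.1, -0.3, 0.7]
opening: 0.999
finger_force: 0.0
```

```bash
cat >> h.py <<'E'
def look(names,tag=None):
    f=grab_frame("wrist")
    if tag: cv2.imwrite(f"pics/{tag}.png",f["pixels"])
    for n in names:
        for d in silhouettes(n,"wrist")[:2]:
            P=world(f,d["mask"])
            if len(P)<10: print(n,d["p"],d["rect"],"few");continue
            zt=np.percentile(P[:,2],90); T=P[abs(P[:,2]-zt)<2.5]
            r=cv2.minEnclosingCircle(T[:,:2].astype(np.float32))
            print(n,round(d["p"],2),np.round(d["rect"]),"ztop",round(zt,1),"mid",np.round((T.min(0)+T.max(0))/2,1),"ext",np.round(np.ptp(T,axis=0),1),"mec",np.round(r[0],1),round(r[1],1))
    return f
E
python3 - <<'E'
from h import *
f=look("beige_mid green_mid sleeve_mid loupe_mid black_mid".split(),"w1")
print("cam",-np.array(f["R"]).T@f["t"], f["R"])
E
```

```text
beige_mid 0.57 [244. 180.  29.  32.] ztop 20.5 mid [435.9  44.   19.9] ext [31.1 31.8  3.6] mec [436.3  43.9] 16.0
beige_mid 0.36 [ 98. 148.  35.  26.] ztop 29.6 mid [477.3 211.3  29. ] ext [28.2 28.9  3.9] mec [477.2 211.3] 15.1
green_mid 0.59 [205.   5.  21.  10.] ztop 21.8 mid [624.8  78.5  21.6] ext [ 2.2 13.   4.6] mec [625.6  78.5] 6.5
sleeve_mid 0.93 [236.  77.  30.  35.] ztop 13.3 mid [554.2  45.7  13. ] ext [34.3 35.1  4.2] mec [554.1  45.6] 17.8
black_mid 0.67 [ 97. 147.  36.  27.] ztop 29.6 mid [476.7 211.3  29. ] ext [29.4 28.9  3.9] mec [477.1 211.3] 15.1
black_mid 0.4 [244. 181.  26.  32.] ztop 20.5 mid [435.9  43.3  19.9] ext [31.1 30.4  3.6] mec [436.3  43.9] 16.0
cam [503.42705328  -1.12994383 373.8368972 ] [[-9.92099641e-04 -9.99999392e-01 -4.81316711e-04]
 [-9.59253480e-01  8.15681543e-04  2.82545740e-01]
 [-2.82545175e-01  7.42018257e-04 -9.59253706e-01]]
```

View pics/w1.png

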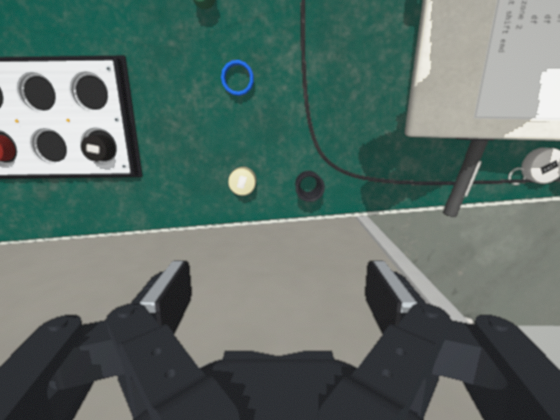

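>>> drive_tool(delta_pos=[[0,-1,0],[0,-1,0],[0,-1,0],[0,-1,0],[0,-1,0]], angular=[[0,0,0],[0,0,0],[0,0,0],[0,0,0],[0,0,0]])

```text
time_s: 4.4
tcp_pos: [430.5, 121.3, 248.4]
ee_rot: [3.142, -0.002, 0.0]
wrist_force: [0.3, -0.3, 0.2]
opening: 0.999
finger_force: 0.0
```

>>> drive_tool(delta_pos=[[0,-1,0],[0,-1,0],[0,-1,0],[0,-1,0],[0,-1,0]], angular=[[0,0,0],[0,0,0],[0,0,0],[0,0,0],[0,0,0]], jaw=95)

```text
time_s: 4.9
tcp_pos: [430.7, 246.3, 248.4]
ee_rot: [3.142, -0.002, 0.0]
wrist_force: [0.2, 0.6, 0.1]
opening: 0.626
finger_force: 0.0
```

```bash
python3 - <<'E'
from h import *
f=look("red_mid black_mid green_mid".split(),"w2")
print(state()["tcp_pos"],state()["opening"])
P=world(f,f["z_map"]>0)
B=P[(abs(P[:,0]-508)<100)&(abs(P[:,1]-273)<130)&(P[:,2]<18)&(P[:,2]>-5)]
from scipy.optimize import minimize
def cost(q):
    R=np.array([[np.cos(q[2]),np.sin(q[2])],[-np.sin(q[2]),np.cos(q[2])]])
    l=(B[:,:2]-q[:2])@R.T
    d=np.min([np.hypot(l[:,0]-x,l[:,1]-y) for x in(-30,30) for y in(-60,0,60)],axis=0)
    inp=d<21; pl=(abs(l[:,0])<70)&(abs(l[:,1])<102)&~inp
    return np.mean(np.minimum(abs(B[:,2]-np.where(pl,14,np.where(inp,8,0))),6))
for a in(-3,3):
    s=[508+a,273-a,.03*a/3]
    m=minimize(cost,s,method="Nelder-Mead",options=dict(initial_simplex=[s,[s[0]+5,s[1],s[2]],[s[0],s[1]+5,s[2]],[s[0],s[1],s[2]+.05]])); print(m.x,m.fun)
q=m.x
c,s=np.cos(q[2]),np.sin(q[2])
for x,y in((-30,-60),(-30,0),(-30,60),(30,-60)): print((x,y),q[0]+c*x-s*y,q[1]+s*x+c*y)
A=B[abs(B[:,2]-14)<2.5]; print(cv2.minAreaRect(A[:,:2].astype(np.float32)))
O=P[(P[:,2]>20)]; 
for nm,lo,hi in(("objs",(550,-100),(760,160)),):
    T=O[(O[:,0]>lo[0])&(O[:,0]<hi[0])&(O[:,1]>lo[1])&(O[:,1]<hi[1])]; print(nm,len(T),np.round(T.min(0)) if len(T) else "",np.round(T.max(0)) if len(T) else "")
E
```

```text
red_mid 0.83 [205. 149.  24.  30.] ztop 26.5 mid [476.1 333.4  26. ] ext [29.6 30.3  3.9] mec [476.3 333.4] 15.2
black_mid 0.87 [310. 147.  24.  24.] ztop 29.5 mid [476.5 211.6  29.2] ext [28.2 28.9  4.4] mec [476.9 211.9] 14.9
green_mid 0.44 [435.   3.  24.   6.] ztop 20.1 mid [624.   79.9  20.1] ext [ 1.7 11.3  4.6] mec [624.9  79.9] 5.7
[430.59799663 245.50308308 248.21079611] 0.6236300582992579
[5.07828243e+02 2.74012150e+02 1.05261559e-02] 1.327660520050476
[5.07835171e+02 2.73965544e+02 9.88091439e-03] 1.3286817743183643
(-30, -60) 478.42948055915895 213.67205044753146
(-30, 0) 477.8366353427421 273.66912149728665
(-30, 60) 477.2437901263253 333.6661925470418
(30, -60) 538.4265516089142 214.26489566394835
((507.82977294921875, 273.92108154296875), (132.8279266357422, 195.21389770507812), 0.5889577269554138)
objs 15 [623.  76.  20.] [625.  85.  24.]
```

>>> drive_tool(delta_pos=[[0.365,-0.7,1],[0.365,-0.7,1],[0.365,-0.7,1],[0.365,-0.7,1],[0.365,-0.69,1]], angular=[[0,0,0],[0,0,0],[0,0,0],[0,0,0],[0,0,0]])

```text
time_s: 5.6
tcp_pos: [477.1, 332.6, 122.5]
ee_rot: [3.141, -0.002, 0.0]
wrist_force: [-0.5, 0.4, -0.4]
opening: 0.628
finger_force: 0.0
```

>>> drive_tool(delta_pos=[[0,0,1],[0,0,1],[0,0,1],[0,0,0.4],[0,0,0.2]], angular=[[0,0,0],[0,0,0],[0,0,0],[0,0,0],[0,0,0]])

```text
time_s: 6.1
tcp_pos: [476.4, 332.4, 32.8]
ee_rot: [3.141, -0.002, -0.002]
wrist_force: [0.7, -0.0, -0.9]
opening: 0.627
finger_force: 0.0
```

>>> drive_tool(delta_pos=[[0,0,0],[0,0,0],[0,0,0],[0,0,0],[0,0,0]], angular=[[0,0,0],[0,0,0],[0,0,0],[0,0,0],[0,0,0]], jaw=255, force=35)

```text
time_s: 6.6
tcp_pos: [476.9, 333.7, 34.5]
ee_rot: [-3.141, -0.0, -0.003]
wrist_force: [-0.5, -3.5, 7.0]
opening: 0.33
finger_force: 35.1
```

>>> drive_tool(delta_pos=[[0,0,0],[0,0,0],[0,0,0]], angular=[[0,0,0],[0,0,0],[0,0,0]])

```text
time_s: 6.9
tcp_pos: [476.9, 333.7, 34.5]
ee_rot: [-3.141, -0.0, -0.003]
wrist_force: [0.5, -2.0, 7.0]
opening: 0.33
finger_force: 35.1
```

>>> drive_tool(delta_pos=[[0,0,-0.4],[0,0,-0.8],[0,0,-0.8]], angular=[[0,0,0],[0,0,0],[0,0,0]])

```text
time_s: 7.2
tcp_pos: [476.1, 333.5, 84.4]
ee_rot: [3.142, 0.0, -0.0]
wrist_force: [0.2, 0.2, -0.6]
opening: 0.334
finger_force: 34.6
```

>>> drive_tool(delta_pos=[[0.5,0.96,0],[0.5,0.96,0],[0.5,0.96,0],[0.5,0.96,0],[0.48,0.94,0]], angular=[[0,0,0],[0,0,0],[0,0,0],[0,0,0],[0,0,0]])

```text
time_s: 7.7
tcp_pos: [538.8, 213.1, 84.1]
ee_rot: [-3.141, -0.0, -0.001]
wrist_force: [0.7, 0.1, 0.5]
opening: 0.332
finger_force: 34.6
```

```bash
python3 - <<'E'
from h import *
f=look(["red_mid","black_mid"],"w3")
s=state(); print(s["tcp_pos"],s["ee_rot"],s["opening"])
E
```

```text
red_mid 0.69 [278. 268.  54.  64.] ztop 75.9 mid [538.1 214.9  75.3] ext [30.4 28.1  3.6] mec [537.9 214.5] 15.4
black_mid 0.6 [282. 317.  41.  39.] ztop 29.2 mid [476.8 212.2  28.4] ext [29.8 28.1  3.5] mec [476.7 211.8] 15.3
black_mid 0.3 [518. 208.  59.  49.] ztop 12.8 mid [554.   46.1  12.3] ext [34.9 36.5  4. ] mec [554.  46.] 18.6
[538.81017481 213.10797797  83.97404769] [-3.14134135e+00  3.07418891e-03 -9.04001054e-04] 0.3342378157988808
```

View pics/w3.png

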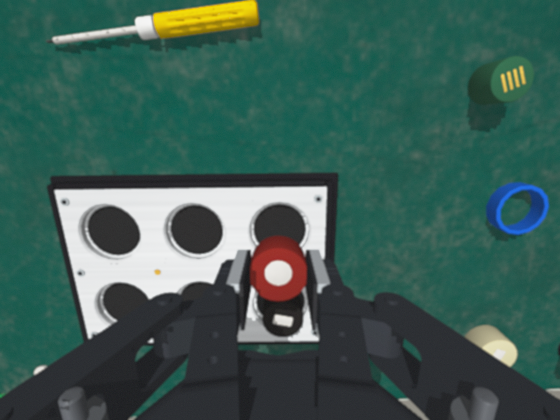

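>>> drive_tool(delta_pos=[[0,0,0.8],[0,0,0.6],[0,0,0.35],[0,0,0.2],[0,0,0]], angular=[[0,0,0],[0,0,0],[0,0,0],[0,0,0],[0,0,0]])

```text
time_s: 8.35
tcp_pos: [538.3, 214.3, 34.6]
ee_rot: [3.142, 0.001, -0.0]
wrist_force: [0.2, -0.3, -0.5]
opening: 0.331
finger_force: 35.9
```

>>> drive_tool(delta_pos=[[0,0,0],[0,0,0],[0,0,0],[0,0,0],[0,0,-0.6]], angular=[[0,0,0],[0,0,0],[0,0,0],[0,0,0],[0,0,0]], jaw=95)

```text
time_s: 8.85
tcp_pos: [537.3, 213.7, 48.6]
ee_rot: [3.141, 0.0, -0.005]
wrist_force: [0.1, -0.6, 0.3]
opening: 0.628
finger_force: 0.0
```

>>> drive_tool(delta_pos=[[0,0,-1],[0,0,-1],[0,0,-1],[0,0,0],[0,0,0]], angular=[[0,0,0],[0,0,0],[0,0,0],[0,0,0],[0,0,0]])

```text
time_s: 9.35
tcp_pos: [538.5, 214.0, 125.5]
ee_rot: [-3.141, 0.0, -0.002]
wrist_force: [0.7, 0.4, 0.5]
opening: 0.63
finger_force: 0.0
```

```bash
python3 - <<'E'
from h import *
f=look("red_mid black_mid green_mid sleeve_mid beige_mid".split(),"w4")
s=state(); print(s["tcp_pos"],s["ee_rot"],s["opening"])
E
```

```text
red_mid 0.6 [276. 216.  30.  44.] ztop 26.4 mid [537.5 216.4  25.9] ext [29.3 29.   4. ] mec [537.6 216.4] 14.8
black_mid 0.72 [282. 284.  34.  42.] ztop 29.2 mid [476.8 212.3  28.7] ext [29.9 29.   3.8] mec [476.9 211.8] 15.1
green_mid 0.67 [460.  86.  49.  42.] ztop 24.4 mid [636.   79.6  23.8] ext [24.8 25.4  3.8] mec [635.6  79.6] 12.9
green_mid 0.38 [284. 284.  36.  37.] ztop 29.2 mid [476.8 212.3  28.7] ext [29.9 29.   3.8] mec [476.8 211.8] 15.2
sleeve_mid 0.83 [480. 193.  46.  40.] ztop 12.9 mid [554.   46.   12.4] ext [34.9 35.7  4. ] mec [553.3  46. ] 18.3
beige_mid 0.82 [464. 312.  41.  33.] ztop 19.9 mid [441.   41.8  19.2] ext [22.7 27.   3.3] mec [439.2  42.7] 15.8
[537.94893369 213.89645483 123.8750156 ] [ 3.14124649e+00  1.88809831e-05 -1.93246484e-03] 0.6276942634044593
```

>>> drive_tool(delta_pos=[[-0.51,0.85,0],[-0.51,0.85,0],[-0.51,0.85,0],[-0.51,0.85,0]], angular=[[0,0,0],[0,0,0],[0,0,0],[0,0,0]])

```text
time_s: 10.05
tcp_pos: [486.5, 128.2, 124.2]
ee_rot: [3.141, 0.0, -0.001]
wrist_force: [0.8, -0.4, -1.0]
opening: 0.626
finger_force: 0.0
```

>>> drive_tool(delta_pos=[[-0.51,0.85,0],[-0.51,0.85,0],[-0.51,0.85,0],[-0.51,0.85,0]], angular=[[0,0,0],[0,0,0],[0,0,0],[0,0,0]])

```text
time_s: 10.45
tcp_pos: [435.6, 43.2, 124.3]
ee_rot: [-3.142, -0.0, 0.001]
wrist_force: [1.3, 0.2, 0.5]
opening: 0.624
finger_force: 0.0
```

>>> drive_tool(delta_pos=[[0,0,1],[0,0,1],[0,0,1],[0,0,0.5],[0,0,0.34]], angular=[[0,0,0],[0,0,0],[0,0,0],[0,0,0],[0,0,0]])

```text
time_s: 10.95
tcp_pos: [436.0, 44.0, 27.7]
ee_rot: [-3.142, -0.0, 0.002]
wrist_force: [0.0, -0.7, 0.2]
opening: 0.629
finger_force: 0.0
```

>>> drive_tool(delta_pos=[[0,0,0],[0,0,0],[0,0,0],[0,0,0],[0,0,0]], angular=[[0,0,0],[0,0,0],[0,0,0],[0,0,0],[0,0,0]], jaw=255, force=35)

```text
time_s: 11.45
tcp_pos: [436.6, 44.0, 29.0]
ee_rot: [-3.142, -0.0, -0.002]
wrist_force: [-0.1, 0.5, 3.6]
opening: 0.352
finger_force: 34.9
```

>>> drive_tool(delta_pos=[[0,0,0],[0,0,-0.4],[0,0,-0.8],[0,0,-0.8],[0,0,0]], angular=[[0,0,0],[0,0,0],[0,0,0],[0,0,0],[0,0,0]])

```text
time_s: 11.95
tcp_pos: [437.4, 44.0, 80.8]
ee_rot: [3.142, 0.0, 0.006]
wrist_force: [-0.3, 0.1, -1.3]
opening: 0.348
finger_force: 34.7
```

```bash
python3 - <<'E'
from h import *
f=look("beige_mid loupe_mid".split(),"w5")
s=state(); print(s["tcp_pos"],s["ee_rot"],s["opening"])
E
```

```text
beige_mid 0.63 [277. 266.  63.  70.] ztop 72.1 mid [437.2  45.8  71.8] ext [33.  30.   4.3] mec [437.2  45.7] 16.6
loupe_mid 0.77 [401. 244.  61.  60.] ztop 28.7 mid [431.1 -38.3  28.2] ext [34.1 34.   4. ] mec [431.1 -38.2] 17.6
[435.99832338  43.98464204  78.28484907] [-3.14158936e+00 -4.46336485e-05  5.49269843e-04] 0.3446165164577115
```

>>> drive_tool(delta_pos=[[0.135,-0.966,0],[0.135,-0.966,0],[0.135,-0.966,0],[0.135,-0.966,0]], angular=[[0,0,0],[0,0,0],[0,0,0],[0,0,0]])

```text
time_s: 12.5
tcp_pos: [449.3, 141.4, 77.6]
ee_rot: [3.141, -0.0, -0.003]
wrist_force: [0.6, -0.5, 0.1]
opening: 0.353
finger_force: 34.7
```

>>> drive_tool(delta_pos=[[0.135,-0.966,0],[0.135,-0.966,0],[0.135,-0.966,0],[0.135,-0.966,0]], angular=[[0,0,0],[0,0,0],[0,0,0],[0,0,0]])

```text
time_s: 12.9
tcp_pos: [462.8, 238.0, 77.4]
ee_rot: [3.141, 0.0, -0.003]
wrist_force: [-0.2, -0.1, -0.4]
opening: 0.349
finger_force: 34.7
```

>>> drive_tool(delta_pos=[[0.135,-0.966,0],[0.135,-0.966,0],[0.135,-0.966,0],[0.135,-0.966,0],[0,0,0]], angular=[[0,0,0],[0,0,0],[0,0,0],[0,0,0],[0,0,0]])

```text
time_s: 13.4
tcp_pos: [476.5, 335.7, 77.4]
ee_rot: [3.142, 0.003, -0.001]
wrist_force: [-0.0, -0.5, 0.0]
opening: 0.347
finger_force: 34.7
```

>>> drive_tool(delta_pos=[[0,0,0.8],[0,0,0.5],[0,0,0.26],[0,0,0.1],[0,0,0]], angular=[[0,0,0],[0,0,0],[0,0,0],[0,0,0],[0,0,0]])

```text
time_s: 13.9
tcp_pos: [476.7, 333.2, 37.1]
ee_rot: [3.141, -0.001, -0.001]
wrist_force: [-0.1, -0.6, -1.0]
opening: 0.352
finger_force: 34.7
```

```bash
python3 - <<'E'
from h import *
f=look("beige_mid red_mid black_mid".split(),"w6")
s=state(); print(s["tcp_pos"],s["ee_rot"],s["opening"],s["wrist_force"])
E
```

```text
beige_mid 0.75 [279. 266.  63.  71.] ztop 28.4 mid [476.2 335.1  27.8] ext [32.1 30.1  3.9] mec [476.2 335.1] 16.2
black_mid 0.75 [511. 266.  82.  62.] ztop 29.1 mid [476.6 212.2  28.6] ext [30.2 30.4  3.9] mec [476.7 211.8] 15.8
black_mid 0.47 [47. 29. 86. 58.] ztop 10.3 mid [591.8 444.6  10.3] ext [20.9 40.7  4.8] mec [591.1 445.7] 21.4
[476.89267403 333.62853245  37.10347362] [-3.14148235e+00  3.32654880e-04 -2.50235279e-04] 0.34938305108431245 [-0.0051802   0.31740204 -1.3359556 ]
```

View pics/w6.png

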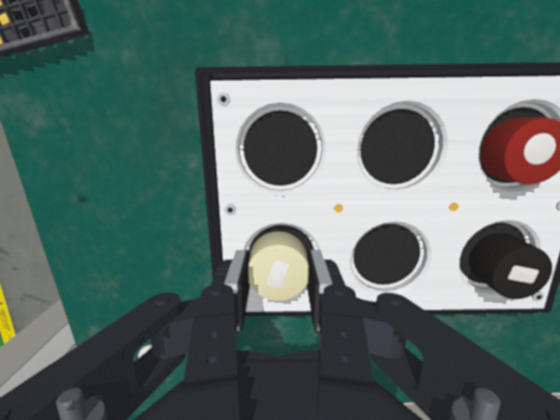

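>>> drive_tool(delta_pos=[[0,0,0],[0,0,0],[0,0,0],[0,0,0],[0,0,-0.6]], angular=[[0,0,0],[0,0,0],[0,0,0],[0,0,0],[0,0,0]], jaw=95)

```text
time_s: 14.6
tcp_pos: [475.8, 333.2, 51.1]
ee_rot: [3.14, 0.0, -0.004]
wrist_force: [0.9, -0.1, 0.0]
opening: 0.628
finger_force: 0.0
```

>>> drive_tool(delta_pos=[[0,0,-1],[0,0,-1],[0,0,-1],[0,0,-0.4],[0,0,0]], angular=[[0,0,0],[0,0,0],[0,0,0],[0,0,0],[0,0,0]])

```text
time_s: 15.1
tcp_pos: [477.4, 334.2, 138.8]
ee_rot: [-3.14, -0.0, -0.004]
wrist_force: [0.0, 0.7, -0.2]
opening: 0.625
finger_force: 0.0
```

```bash
python3 - <<'E'
from h import *
f=look("beige_mid red_mid black_mid".split(),"w7")
s=state(); print(s["tcp_pos"],s["ee_rot"],s["opening"],s["wrist_force"])
E
```

```text
beige_mid 0.55 [279. 213.  41.  43.] ztop 28.4 mid [476.7 335.   28. ] ext [31.2 30.2  4.1] mec [476.7 335.7] 15.9
red_mid 0.96 [425. 141.  47.  43.] ztop 26.5 mid [536.7 217.1  26.1] ext [30.1 30.3  4.3] mec [536.4 216.9] 15.4
black_mid 0.97 [424. 213.  43.  35.] ztop 29.3 mid [476.8 212.2  28.7] ext [28.8 29.7  3.8] mec [476.8 212.3] 15.0
[476.23073251 333.46751874 135.83758958] [ 3.14057639e+00 -4.75217126e-05 -2.78697340e-03] 0.6279171382650384 [ 0.50710277  1.26575439 -0.42651524]
```

>>> drive_tool(delta_pos=[[0,0,0],[0,0,0],[0,0,0],[0,0,0],[0,0,0]], angular=[[0,0,-1],[0,0,-1],[0,0,-1],[0,0,-1],[0,0,-1]])

```text
time_s: 15.8
tcp_pos: [476.3, 333.5, 135.9]
ee_rot: [3.065, 0.685, -0.003]
wrist_force: [0.5, -0.5, -0.3]
opening: 0.63
finger_force: 0.0
```

>>> drive_tool(delta_pos=[[0,0,0],[0,0,0],[0,0,0],[0,0,0],[0,0,0]], angular=[[0,0,-1],[0,0,-1],[0,0,-1],[0,0,-1],[0,0,-1]])

```text
time_s: 16.3
tcp_pos: [476.4, 333.5, 135.9]
ee_rot: [2.845, 1.333, -0.003]
wrist_force: [-1.3, -0.1, -0.0]
opening: 0.629
finger_force: 0.0
```

>>> drive_tool(delta_pos=[[0,0,0],[0,0,0],[0,0,0],[0,0,0]], angular=[[0,0,-1],[0,0,-1],[0,0,-1],[0,0,-1]])

```text
time_s: 16.7
tcp_pos: [476.4, 333.5, 135.9]
ee_rot: [-2.57, -1.807, 0.003]
wrist_force: [-0.4, 0.3, 0.2]
opening: 0.622
finger_force: 0.0
```

>>> drive_tool(delta_pos=[[0,0,0],[0,0,0],[0,0,0],[0,0,0],[0,0,0]], angular=[[0,0,-1],[0,0,-1],[0,0,-1],[0,0,-1],[0,0,0]])

```text
time_s: 17.2
tcp_pos: [476.4, 333.5, 136.0]
ee_rot: [-2.22, -2.222, 0.003]
wrist_force: [1.0, -0.0, 0.3]
opening: 0.628
finger_force: 0.0
```

>>> drive_tool(delta_pos=[[-0.96,0.256,0],[-0.96,0.256,0],[-0.96,0.256,0],[-0.96,0.256,0]], angular=[[0,0,0],[0,0,0],[0,0,0],[0,0,0]])

```text
time_s: 17.6
tcp_pos: [502.3, 236.8, 136.4]
ee_rot: [-2.224, -2.218, 0.002]
wrist_force: [0.4, 0.1, -0.3]
opening: 0.632
finger_force: 0.0
```

>>> drive_tool(delta_pos=[[-0.96,0.256,0],[-0.96,0.256,0],[-0.96,0.256,0],[-0.96,0.256,0]], angular=[[0,0,0],[0,0,0],[0,0,0],[0,0,0]])

```text
time_s: 18.0
tcp_pos: [527.9, 140.7, 136.4]
ee_rot: [-2.224, -2.218, 0.001]
wrist_force: [-0.3, 0.3, -0.6]
opening: 0.625
finger_force: 0.0
```

>>> drive_tool(delta_pos=[[-0.96,0.256,0],[-0.96,0.256,0],[-0.96,0.256,0],[-0.96,0.256,0],[0,0,0]], angular=[[0,0,0],[0,0,0],[0,0,0],[0,0,0],[0,0,0]])

```text
time_s: 18.5
tcp_pos: [553.9, 43.6, 136.5]
ee_rot: [-2.227, -2.216, 0.001]
wrist_force: [0.5, -0.1, -0.6]
opening: 0.628
finger_force: 0.0
```

```bash
python3 - <<'E'
from h import *
f=look("sleeve_mid green_mid".split(),"w8")
s=state(); print(s["tcp_pos"],s["ee_rot"],s["opening"],s["wrist_force"])
E
```

```text
sleeve_mid 0.9 [276. 207.  36.  38.] ztop 13.1 mid [552.9  45.9  12.7] ext [34.4 35.5  4. ] mec [553.3  45.8] 17.8
sleeve_mid 0.51 [148. 290.  43.  36.] ztop 28.3 mid [431.1 -29.4  28. ] ext [32.8 17.3  4.3] mec [431.  -34.2] 16.7
green_mid 0.9 [375. 170.  36.  36.] ztop 24.5 mid [635.5  79.5  23.9] ext [24.6 24.5  3.6] mec [635.4  79.3] 12.5
[553.22092541  46.14565764 136.59579916] [-2.22257694e+00 -2.21922238e+00  8.88070110e-04] 0.628843118210194 [-0.1657897  -0.03967584 -0.3642188 ]
```

>>> drive_tool(delta_pos=[[0,0,1],[0,0,1],[0,0,1],[0,0,0.9],[0,0,0.6]], angular=[[0,0,0],[0,0,0],[0,0,0],[0,0,0],[0,0,0]])

```text
time_s: 19.15
tcp_pos: [552.7, 46.7, 22.9]
ee_rot: [-2.22, -2.221, 0.002]
wrist_force: [-0.3, 0.6, -0.1]
opening: 0.626
finger_force: 0.0
```

>>> drive_tool(delta_pos=[[0,0,0],[0,0,0],[0,0,0],[0,0,0],[0,0,0]], angular=[[0,0,0],[0,0,0],[0,0,0],[0,0,0],[0,0,0]], jaw=255, force=25)

```text
time_s: 19.65
tcp_pos: [553.9, 45.8, 25.2]
ee_rot: [2.221, 2.221, 0.001]
wrist_force: [-0.1, 0.8, -0.1]
opening: 0.392
finger_force: 25.0
```

>>> drive_tool(delta_pos=[[0,0,0],[0,0,-0.4],[0,0,-0.8],[0,0,-0.8],[0,0,0]], angular=[[0,0,0],[0,0,0],[0,0,0],[0,0,0],[0,0,0]])

```text
time_s: 20.15
tcp_pos: [555.0, 45.8, 77.4]
ee_rot: [2.219, 2.219, 0.005]
wrist_force: [0.4, -0.1, -1.1]
opening: 0.395
finger_force: 25.0
```

```bash
python3 - <<'E'
from h import *
f=look("sleeve_mid".split(),"w9")
s=state(); print(s["tcp_pos"],s["ee_rot"],s["opening"],s["wrist_force"])
E
```

```text
sleeve_mid 0.92 [278. 270.  66.  66.] ztop 66.4 mid [555.   45.1  66. ] ext [33.8 36.   4.2] mec [554.8  45. ] 18.1
[553.66248372  45.75447702  74.91815461] [2.22106142e+00 2.22096983e+00 9.57464140e-04] 0.3908310822818006 [-0.46465277 -0.44198502 -0.67991805]
```

View pics/w9.png

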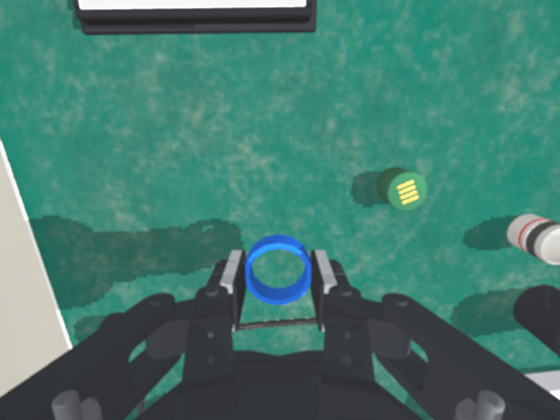

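>>> drive_tool(delta_pos=[[0.912,-0.304,0],[0.912,-0.304,0],[0.912,-0.304,0],[0.912,-0.304,0],[0.912,-0.304,0]], angular=[[0,0,0],[0,0,0],[0,0,0],[0,0,0],[0,0,0]])

```text
time_s: 20.75
tcp_pos: [514.6, 160.5, 73.6]
ee_rot: [-2.221, -2.221, 0.002]
wrist_force: [0.4, -0.6, -0.1]
opening: 0.39
finger_force: 25.0
```

>>> drive_tool(delta_pos=[[0.912,-0.304,0],[0.912,-0.304,0],[0.912,-0.304,0],[0.912,-0.304,0],[0.912,-0.304,0]], angular=[[0,0,0],[0,0,0],[0,0,0],[0,0,0],[0,0,0]])

```text
time_s: 21.25
tcp_pos: [476.6, 274.4, 73.6]
ee_rot: [-2.221, -2.221, 0.003]
wrist_force: [0.3, -0.3, -0.8]
opening: 0.392
finger_force: 25.0
```

>>> drive_tool(delta_pos=[[0,0,0],[0,0,0.5],[0,0,0],[0,0,0],[0,0,0]], angular=[[0,0,0],[0,0,0],[0,0,0],[0,0,0],[0,0,0]])

```text
time_s: 21.75
tcp_pos: [477.8, 273.2, 61.9]
ee_rot: [-2.222, -2.22, 0.0]
wrist_force: [1.2, -0.0, -0.0]
opening: 0.39
finger_force: 25.0
```

```bash
python3 - <<'E'
from h import *
f=look("sleeve_mid beige_mid".split(),"w10")
s=state(); print(s["tcp_pos"],s["ee_rot"],s["opening"],s["wrist_force"])
P=world(f,f["z_map"]>0)
B=P[(np.hypot(P[:,0]-478,P[:,1]-274)<30)&(P[:,2]<11)&(P[:,2]>4)]
print(len(B),B.min(0),B.max(0))
E
```

```text
sleeve_mid 0.67 [277. 271.  62.  68.] ztop 50.9 mid [477.5 272.7  50.3] ext [33.4 35.7  3.8] mec [477.7 272.6] 18.0
beige_mid 0.77 [276. 145.  61.  65.] ztop 28.5 mid [475.8 335.4  28. ] ext [31.5 31.3  3.8] mec [475.9 335.2] 16.0
[477.79619693 273.5540686   62.20379441] [2.22182655e+00 2.22090379e+00 4.37780558e-04] 0.39377675887128255 [-0.20270076  0.10504524 -0.43153974]
2232 [455.88159424 251.91379143   5.91482271] [497.73214507 292.78404899  10.99780002]
```

View pics/w10.png

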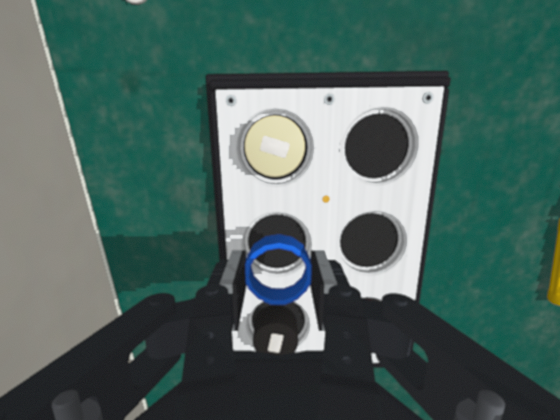

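>>> drive_tool(delta_pos=[[0,0,0.5],[0,0,0.3],[0,0,0.16],[0,0,0.1],[0,0,0]], angular=[[0,0,0],[0,0,0],[0,0,0],[0,0,0],[0,0,0]])

```text
time_s: 22.4
tcp_pos: [477.4, 273.7, 35.1]
ee_rot: [-2.221, -2.221, 0.001]
wrist_force: [0.1, -0.6, -0.9]
opening: 0.397
finger_force: 25.0
```

```bash
python3 - <<'E'
from h import *
f=look("sleeve_mid".split(),"w11")
s=state(); print(s["tcp_pos"],s["ee_rot"],s["opening"],s["wrist_force"],s["ft_torque"])
E
```

```text
sleeve_mid 0.59 [279. 269.  61.  68.] ztop 24.1 mid [477.3 273.2  23.5] ext [33.7 35.7  3.9] mec [477.1 273. ] 18.1
[477.642318   273.82270753  35.62555053] [2.22135292e+00 2.22146990e+00 1.74202820e-04] 0.3939376974101245 [-0.04775706 -1.30510358 -0.85504295] [ 0.02541042 -0.0385018   0.04478096]
```

>>> drive_tool(delta_pos=[[0,0,0],[0,0,0],[0,0,0],[0,0,0],[0,0,-0.4]], angular=[[0,0,0],[0,0,0],[0,0,0],[0,0,0],[0,0,0]], jaw=95)

```text
time_s: 23.0
tcp_pos: [476.9, 273.5, 45.0]
ee_rot: [-2.221, -2.221, 0.003]
wrist_force: [-0.5, 0.4, 0.8]
opening: 0.628
finger_force: 0.0
```

>>> drive_tool(delta_pos=[[0,0,-0.6],[0,0,-1],[0,0,-1],[0,0,-1],[0,0,0]], angular=[[0,0,0],[0,0,0],[0,0,0],[0,0,0],[0,0,0]])

```text
time_s: 23.5
tcp_pos: [479.2, 274.6, 140.0]
ee_rot: [2.22, 2.22, 0.01]
wrist_force: [0.7, 0.4, 0.0]
opening: 0.626
finger_force: 0.0
```

```bash
python3 - <<'E'
from h import *
f=look("sleeve_mid beige_mid black_mid".split(),"w12")
s=state(); print(s["tcp_pos"],s["ee_rot"],s["opening"],s["wrist_force"])
P=world(f,f["z_map"]>0)
B=P[(np.hypot(P[:,0]-478,P[:,1]-273)<19)]
T=B[abs(B[:,2]-20.5)<3];print("sleeve rim",len(T),T.min(0),T.max(0),np.median(T[:,2]))
cv2.imwrite("pics/w12c.png",cv2.resize(f["pixels"][60:320,140:440],None,fx=2,fy=2))
E
```

```text
sleeve_mid 0.83 [276. 213.  35.  40.] ztop 21.1 mid [477.6 273.3  20.4] ext [35.  35.5  3.6] mec [477.7 273.2] 17.9
sleeve_mid 0.62 [455.  10.  72.  21.] ztop 11.0 mid [612.9 431.4  10.8] ext [51.5 12.   4.6] mec [612.9 436.9] 25.8
beige_mid 0.72 [273. 142.  43.  43.] ztop 28.6 mid [475.9 335.4  27.9] ext [30.8 31.4  3.7] mec [475.8 335.4] 15.8
black_mid 0.57 [274. 279.  32.  38.] ztop 29.2 mid [475.6 212.4  28.8] ext [28.8 30.1  4. ] mec [475.6 212.3] 15.1
[477.21128475 273.61852854 135.26084624] [-2.22122956e+00 -2.22129349e+00  1.08227931e-03] 0.6259091420406804 [ 0.12867652 -0.72951172 -0.31809273]
sleeve rim 440 [460.15634955 255.52290494  17.53789369] [495.13059915 291.03138254  22.19767701] 20.463870575484954
```

View pics/w12c.png

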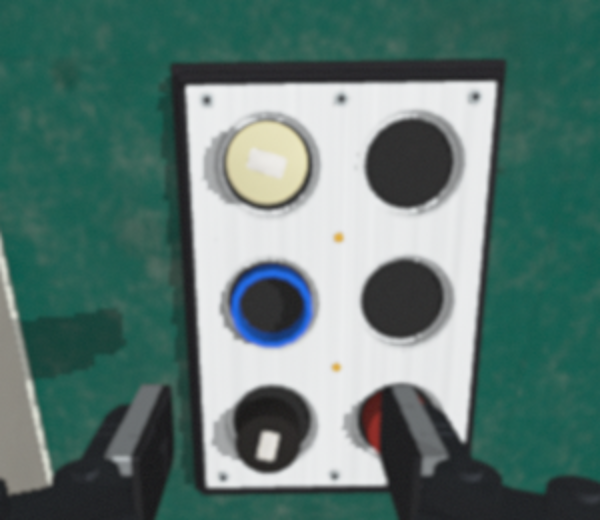

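>>> drive_tool(delta_pos=[[-0.971,0.79,0],[-0.971,0.79,0],[-0.971,0.79,0],[-0.971,0.79,0]], angular=[[0,0,0],[0,0,0],[0,0,0],[0,0,0]])

```text
time_s: 24.1
tcp_pos: [556.8, 175.6, 134.6]
ee_rot: [-2.221, -2.221, 0.002]
wrist_force: [0.2, 1.4, 0.3]
opening: 0.627
finger_force: 0.0
```

>>> drive_tool(delta_pos=[[-0.971,0.79,0],[-0.971,0.79,0],[-0.971,0.79,0],[-0.971,0.79,0],[0,0,0]], angular=[[0,0,0],[0,0,0],[0,0,0],[0,0,0],[0,0,0]])

```text
time_s: 24.6
tcp_pos: [636.9, 76.8, 134.4]
ee_rot: [-2.225, -2.218, 0.001]
wrist_force: [-0.3, 1.3, -0.5]
opening: 0.628
finger_force: 0.0
```

```bash
python3 - <<'E'
from h import *
f=look("green_mid objective_mid".split(),"w13")
s=state(); print(s["tcp_pos"],s["ee_rot"],s["opening"],s["wrist_force"])
E
```

```text
green_mid 0.72 [274. 209.  29.  36.] ztop 24.4 mid [635.   79.2  23.9] ext [22.7 25.   3.9] mec [635.7  79.4] 12.7
objective_mid 0.87 [387. 248.  38.  42.] ztop 45.2 mid [732.   46.7  45.1] ext [15.1 15.1  4.6] mec [732.1  46.8] 7.9
[634.7938647   79.90600383 134.63753154] [-2.22058794e+00 -2.22031397e+00  2.02190160e-03] 0.6247404330192199 [-0.21200154 -0.06699314  0.66750673]
```

>>> drive_tool(delta_pos=[[0,0,1],[0,0,1],[0,0,1],[0,0,0.7],[0,0,0.34]], angular=[[0,0,0],[0,0,0],[0,0,0],[0,0,0],[0,0,0]])

```text
time_s: 25.25
tcp_pos: [634.5, 80.2, 32.9]
ee_rot: [-2.219, -2.221, 0.003]
wrist_force: [0.2, 0.5, 0.7]
opening: 0.63
finger_force: 0.0
```

>>> drive_tool(delta_pos=[[0,0,0],[0,0,0],[0,0,0],[0,0,0],[0,0,0]], angular=[[0,0,0],[0,0,0],[0,0,0],[0,0,0],[0,0,0]], jaw=255, force=35)

```text
time_s: 25.75
tcp_pos: [636.2, 79.6, 35.6]
ee_rot: [2.221, 2.221, 0.002]
wrist_force: [-0.6, 0.7, 6.3]
opening: 0.263
finger_force: 34.9
```

>>> drive_tool(delta_pos=[[0,0,0],[0,0,-0.4],[0,0,-0.8],[0,0,-0.8],[0,0,0]], angular=[[0,0,0],[0,0,0],[0,0,0],[0,0,0],[0,0,0]])

```text
time_s: 26.25
tcp_pos: [637.0, 79.6, 87.7]
ee_rot: [2.219, 2.219, 0.005]
wrist_force: [-0.1, -0.1, 0.1]
opening: 0.258
finger_force: 34.3
```

```bash
python3 - <<'E'
from h import *
f=look("green_mid".split(),"w14")
s=state(); print(s["tcp_pos"],s["ee_rot"],s["opening"],s["wrist_force"])
E
```

```text
green_mid 0.69 [278. 264.  47.  56.] ztop 76.3 mid [637.   79.5  75.5] ext [22.4 24.6  3.5] mec [636.6  79.4] 12.7
[635.54498402  79.57393497  84.71569909] [2.22118502e+00 2.22123453e+00 5.72379060e-04] 0.2566898978725629 [-0.71748844 -0.39976086  0.02724522]
```

View pics/w14.png

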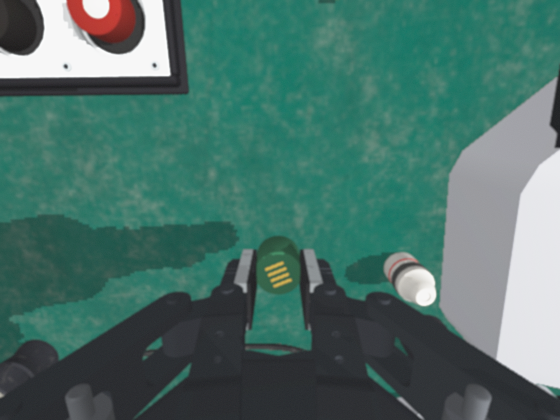

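>>> drive_tool(delta_pos=[[0.968,-0.79,0],[0.968,-0.79,0],[0.968,-0.79,0],[0.968,-0.79,0]], angular=[[0,0,0],[0,0,0],[0,0,0],[0,0,0]])

```text
time_s: 26.75
tcp_pos: [555.1, 177.0, 83.4]
ee_rot: [-2.221, -2.22, 0.003]
wrist_force: [-0.3, 0.2, -0.7]
opening: 0.264
finger_force: 34.4
```

>>> drive_tool(delta_pos=[[0.968,-0.79,0],[0.968,-0.79,0],[0.968,-0.79,0],[0.968,-0.79,0],[0,0,0]], angular=[[0,0,0],[0,0,0],[0,0,0],[0,0,0],[0,0,0]])

```text
time_s: 27.25
tcp_pos: [474.9, 275.0, 83.5]
ee_rot: [-2.217, -2.224, 0.004]
wrist_force: [-0.3, -0.5, -0.4]
opening: 0.26
finger_force: 34.4
```

>>> drive_tool(delta_pos=[[0,0,0.6],[0,0,0],[0,0,0],[0,0,0],[0,0,0]], angular=[[0,0,0],[0,0,0],[0,0,0],[0,0,0],[0,0,0]])

```text
time_s: 27.75
tcp_pos: [478.0, 272.8, 69.6]
ee_rot: [2.222, 2.221, 0.0]
wrist_force: [0.2, 0.6, -0.8]
opening: 0.268
finger_force: 34.4
```

```bash
python3 - <<'E'
from h import *
f=look("green_mid sleeve_mid".split(),"w15")
s=state(); print(s["tcp_pos"],s["ee_rot"],s["opening"],s["wrist_force"])
P=world(f,f["z_map"]>0)
B=P[(np.hypot(P[:,0]-478,P[:,1]-273)<20)]
T=B[abs(B[:,2]-20.5)<2];print("sleeve rim",len(T),T.min(0),T.max(0))
E
```

```text
green_mid 0.86 [279. 263.  43.  58.] ztop 58.3 mid [477.9 272.3  57.7] ext [22.3 25.3  3.8] mec [477.9 272.3] 12.9
green_mid 0.25 [278. 232.  52.  34.] ztop 21.1 mid [477.6 280.4  20.4] ext [34.5 21.7  3.6] mec [477.7 273.9] 17.5
sleeve_mid 0.96 [278. 232.  52.  33.] ztop 21.1 mid [477.6 280.4  20.4] ext [34.5 21.7  3.6] mec [477.7 274.3] 17.5
[477.75805371 273.08120539  69.72159945] [2.22158979e+00 2.22111089e+00 5.25577170e-04] 0.2616496439613103 [ 0.21007106  0.62831202 -0.1064637 ]
sleeve rim 433 [460.30557264 268.4224726   18.52155878] [494.86101259 291.19219266  22.21676216]
```

View pics/w15.png

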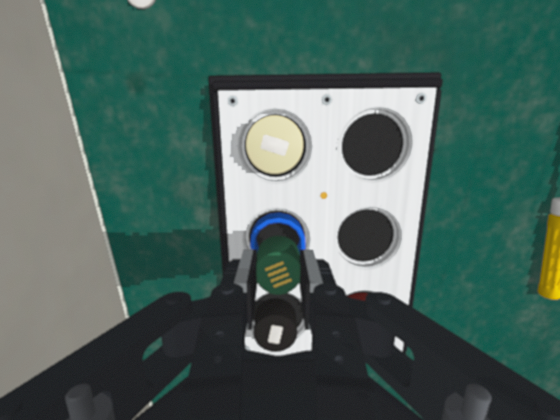

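>>> drive_tool(delta_pos=[[0.032,-0.008,0.3],[0,0,0.3],[0,0,0.2],[0,0,0],[0,0,0]], angular=[[0,0,0],[0,0,0],[0,0,0],[0,0,0],[0,0,0]])

```text
time_s: 28.4
tcp_pos: [477.3, 273.9, 49.3]
ee_rot: [-2.221, -2.221, 0.001]
wrist_force: [0.7, -0.4, 0.6]
opening: 0.261
finger_force: 34.4
```

>>> drive_tool(delta_pos=[[0,0,0.1],[0,0,0.1],[0,0,0.04],[0,0,0],[0,0,0]], angular=[[0,0,0],[0,0,0],[0,0,0],[0,0,0],[0,0,0]])

```text
time_s: 28.9
tcp_pos: [477.3, 274.0, 43.6]
ee_rot: [-2.221, -2.221, 0.0]
wrist_force: [-1.1, -0.1, 2.3]
opening: 0.259
finger_force: 34.7
```

```bash
python3 - <<'E'
from h import *
f=look("green_mid sleeve_mid".split(),"w16")
s=state(); print(s["tcp_pos"],s["ee_rot"],s["opening"],s["wrist_force"])
E
```

```text
green_mid 0.88 [277. 266.  41.  56.] ztop 32.3 mid [477.3 273.7  31.6] ext [22.4 24.6  3.5] mec [477.1 273.8] 12.5
sleeve_mid 0.66 [279. 238.  56.  23.] ztop 21.1 mid [477.5 286.6  20.5] ext [29.6  9.   3.8] mec [477.5 282.5] 14.8
[477.34234806 273.96656739  43.6396901 ] [-2.22142416e+00 -2.22145762e+00  1.64230551e-05] 0.2662848839233777 [-0.98269685 -0.46736285  3.19994365]
```

Green top is at 32.3, light contact with the floor: home. Release, retreat and verify.

>>> drive_tool(delta_pos=[[0,0,0],[0,0,0],[0,0,0],[0,0,0],[0,0,-0.4]], angular=[[0,0,0],[0,0,0],[0,0,0],[0,0,0],[0,0,0]], jaw=95)

```text
time_s: 29.55
tcp_pos: [476.7, 273.7, 52.9]
ee_rot: [-2.221, -2.221, 0.003]
wrist_force: [0.3, -0.0, -0.5]
opening: 0.63
finger_force: 0.0
```

>>> drive_tool(delta_pos=[[0,0,-0.6],[0,0,-1],[0,0,-1],[0,0,-1],[0,0,-1]], angular=[[0,0,0],[0,0,0],[0,0,0],[0,0,0],[0,0,0]])

```text
time_s: 30.05
tcp_pos: [477.4, 274.0, 171.1]
ee_rot: [2.221, 2.221, 0.002]
wrist_force: [-0.2, 0.2, 0.2]
opening: 0.625
finger_force: 0.0
```

>>> drive_tool(delta_pos=[[-0.8,0,-1],[-0.8,0,0],[-0.8,0,0],[0,0,0],[0,0,0]], angular=[[0,0,0],[0,0,0],[0,0,0],[0,0,0],[0,0,0]])

```text
time_s: 30.55
tcp_pos: [477.6, 214.1, 194.6]
ee_rot: [2.222, 2.22, 0.002]
wrist_force: [0.2, 0.1, 0.2]
opening: 0.626
finger_force: 0.0
```

```bash
python3 - <<'E'
from h import *
f=look("green_mid sleeve_mid beige_mid red_mid black_mid".split(),"w17")
s=state(); print(s["tcp_pos"],s["ee_rot"],s["opening"],s["wrist_force"])
cv2.imwrite("pics/w17c.png",cv2.resize(f["pixels"][20:320,130:450],None,fx=1.9,fy=1.9))
E
```

```text
green_mid 0.73 [278. 139.  21.  26.] ztop 32.5 mid [476.8 273.5  31.9] ext [23.8 24.   3.6] mec [477.2 273.8] 12.3
sleeve_mid 0.78 [279. 141.  37.  34.] ztop 21.3 mid [477.8 272.8  20.6] ext [34.7 34.7  3.2] mec [477.9 273.1] 17.7
sleeve_mid 0.73 [308. 128. 145. 205.] ztop 14.5 mid [506.8 273.8  14.4] ext [134.  195.8   4.6] mec [506.2 274.1] 116.3
beige_mid 0.65 [276.  70.  36.  41.] ztop 28.6 mid [476.2 335.3  28.1] ext [29.9 30.8  4. ] mec [475.9 335.3] 15.9
red_mid 0.97 [335. 196.  31.  33.] ztop 26.5 mid [536.1 216.6  26.3] ext [30.  30.3  4.5] mec [535.8 216.5] 15.3
black_mid 0.98 [275. 200.  24.  28.] ztop 29.4 mid [476.1 212.5  29. ] ext [28.6 29.   4.2] mec [475.9 212.1] 14.9
[477.28670174 214.43123017 193.50901588] [-2.22064207e+00 -2.22208983e+00  1.56927901e-04] 0.6254964444552091 [-0.47871668 -0.55973379 -0.40215276]
```

View pics/w17c.png

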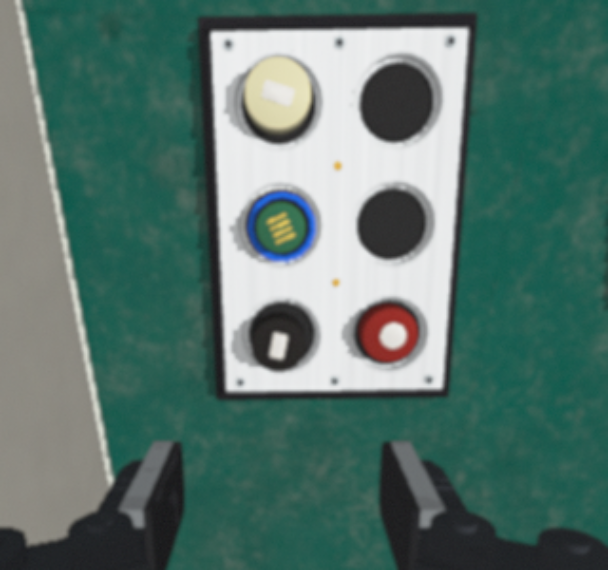

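The picture shows all five parts seated in their pockets: beige at top left, green in the sleeve in the middle, black at bottom left and red behind it. The offsets from the pocket centres are within about 3 mm.

```bash
python3 -c "
from bench import *
print(finish_job())"
```

```text
the job is handed in; nothing more can be done
None
```

The job is handed in at about 31 s of the 93 s. My last measurement showed all five parts fully home and within about 3 mm of their pocket centres: red behind black, beige at the other end, green in the blue sleeve between. The judging result was not shown.

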